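# Find the top of the cam with a plunger gauge

## Task

Take the gauge by its orange grip and slide it towards the cam until its sprung plunger is pressed in by about 4 mm. Then turn the camshaft by its black crank handle until the nose of the cam points straight at the plunger and has pressed it in as far as the cam can, and let go with everything standing there. Grip and turn with a light hand, never run the plunger onto its inner stop, and leave the other things on the table alone.

Things in the scene. Friction and masses are not known exactly. Their poses are not given: they have to be found in the camera images.
- rig: Fixed rig: black base board 250 x 360 mm, top 12 mm above the table, two red wooden posts (30 x 40 mm, tops at 108 mm) at rig x -105 and +55 mm, holding a steel camshaft between centre screws. Origin on the table below the cam; z up; x along the shaft (crank on the negative side), y from the cam to the gauge, which slides along rig y on a rail at x = 0.
- shaft (a point): Point on the shaft axis (parallel to rig x, 90 mm above the table) in the middle of the cam. The cam is a pear-shaped wooden disc 14 mm thick: round part 24 mm in radius, nose tip 33 mm from the axis, so 9 mm of lift. The lift begins 0.84 rad before the nose points at the plunger, is highest there, and ends 0.84 rad after. The shaft is 12 mm thick.
- crank (a joint): Shaft angle, rad: 0 with the handle straight up, growing as it swings towards the gauge (rig +y). Starts at -1.0 to -0.7; turn it the growing way. The nose meets the plunger somewhere between -0.4 and 0.7: the cam is clamped at an angle to the crank that differs each time and is not measured. Friction 0.12 N m; it stays where it is left, also against the plunger.
- crank_handle (a point): Middle of the crank handle, a black round bar 14 mm thick, 50 mm long, parallel to the shaft and 55 mm from its axis. At angle q it is at rig (-0.053, 0.055 sin q, 0.09 + 0.055 cos q). Gripped from above with the fingers on its two sides (closing along rig y), the bar rolls between them while the gripper stays upright.
- gauge (a joint): Position of the gauge on its rail, m: 0 fully back, growing towards the cam (rig -y), 0.055 at most; starts at 0 to 0.012. The fin and crank handle are light parts: keep the grip under about 40 N a finger. Friction of about 8 N holds it where it is left. With the plunger out, its tip is 56 mm minus this value from the shaft axis.
- gauge_grip (a point): Grip point in the orange fin on top of the grey gauge block (block 36 x 100 x 50 mm, its top 106 mm above the table). The fin is 22 mm along rig x, 16 mm along rig y and 44 mm tall; this point is on its centre line, 26 mm above the block's top, 132 mm above the table.
- plunger (a joint): How far the plunger is pressed in, m: 0 fully out, inner stop at 0.018. Spring 1.2 N when out, plus 0.2 N per mm. Readings are noisy: average many. A white dial on the gauge shows the same: its red pointer turns 0.13 rad anticlockwise per mm; ticks every 2 mm, green band 2 to 6 mm, red band 17 to 18 mm.
- plunger_tip (a point): Outermost point of the plunger's round steel tip (5 mm radius, on a brass stem), 90 mm above the table at rig x = 0, pointing along rig -y at the cam.
- spare_block: Bystander: loose red wooden block 50 x 30 x 30 mm lying on the base board; origin under its centre.
- tin: Bystander: closed round metal tin, 48 mm across, 28 mm high, standing on the base board; origin under its centre.
- screwdriver: Bystander: screwdriver with red handle lying on the table.
- phone: Bystander: phone, 150 x 73 x 8 mm, lying on the table.
- marker: Bystander: white marker pen with red cap, 110 mm long, lying on the table.
- paint_jar: Bystander: closed glass jar with red cap, 52 mm across, 60 mm high.
- glue_bottle: Bystander: white bottle with orange cap, 44 mm across, 120 mm high.

How it is judged (in metres and radians):
On the way:
1. the gauge is slid up until the cam has pressed its plunger in by 2 to 6.5 mm (value of joint plunger between 0.002 and 0.0065 m), for 0.3 s.
At the end, for the whole second after the job is handed in: The cam holds the plunger at its farthest: the tip is more than 31.8 mm from the shaft axis along rig y (at the very top about 32.5, as the contact gives by 0.5 mm), the plunger is pressed in by 5 to 17 mm, and the shaft is at rest (y of plunger_tip in the frame of rig above 0.0318 m and value of joint plunger between 0.005 and 0.017 m and velocity of joint crank between -0.05 and 0.05 rad/s); the robot touches nothing.
It fails at once if the plunger is run onto its inner stop (pressed in by more than 17 mm) (value of joint plunger above 0.017 m).
It fails at once if the fingers squeeze and push the rig, its crank or its gauge with more than 100 N in all (contact force between the fingers and rig above 100 N).
It fails at once if one of the other things (block, tin, screwdriver, phone, marker, jar, bottle) is moved by more than 30 mm (distance of any of spare_block, tin, screwdriver, phone, marker, paint_jar, glue_bottle from where it was at the start of the episode above 0.03 m).
It also fails if it takes over 67 s, if anything falls off the work surface, if the arm or the gripper's body presses on something with over 40 N, if the wrist force passes 120 N, or if a joint passes its speed limit or range.

## Robot

A 6-joint arm with a two-finger parallel gripper is mounted at the origin on the work surface. World frame = base frame: x ahead of the robot, y to its left, z up, the work surface at z = 0. Lengths are in mm, angles in rad, forces in N, time in s.
With the tool pointing down it reaches from about 300 to 950 mm from the base axis. Payload 3.1 kg.
Tool frame: the origin (TCP) lies at the very end of the fingers, on their centre line; the grasp point (between the pads) lies 19 mm behind it; z points along the fingers, y is the direction in which the jaws open and shut (so a half turn about z gives the same grasp; the last joint's range is limited). The gripper opens to 85 mm and grips with 20 to 120 N. Pads are 22 mm wide; open, the fingers measure 114 mm over their backs; the gripper's body (76 mm by 85 mm) begins 54 mm behind the grasp point. The pads swing forward as they close: fully open they stand 13 mm farther back than shut.
Start: joints at [1.098, 0.308, 1.634, -0, 1.2, -0.07], TCP at [245.023, 574.975, 231.272] pointing down, gripper open.
Joint ranges: [-3.06, 3.06], [-0.79, 1.96], [0.05, 2.63], [-1.19, 4.34], [0.05, 2.64], [-2.94, 2.94]. Speed limits (rad/s): [2.79, 2.79, 3.14, 3.14, 3.14, 3.14].

## Interface

Orientations are given as [roll, pitch, yaw] about the fixed x, y, z axes, in that order (R = Rz(yaw) Ry(pitch) Rx(roll)).
In Python, from station import readout, read_camera, ctrl gives the robot as it stands.
- The arm moves only by the tool move_arm, never from a script. Its argument "moves" is a list of rows, each a list of 2 entries, a list of its own where there are three numbers: the shift along the tool's x, y, z in m, then the turn, a rotation vector about the tool's x, y, z in degrees. In form: [[[x, y, z], [wx, wy, wz]], ...]. A call has exactly 5 rows; each row is the pose to reach, as a shift and turn from the pose commanded when the call began, along the tool's axes at that moment; what a row does not reach only later rows make up. A row lasts 1/12 s, in which the tool goes at most 41.7 mm and 7.16 degrees, less where a joint would pass 70% of its speed; a pose out of reach is approached as far as the arm can. A call with a gripper value outside its range is refused whole. "gripper" is the opening, from 0 (shut) to 1 (fully open), set as the call begins (left out, the last holds). The fingers move at their own pace and stop on an object; "squeeze" is the grip in N (left out, the last holds). Time passes only in rows, so rows that repeat a pose let the fingers close, or fill a call up. It gives the time, the measured TCP pose, the force and the opening at its end, in the units of the state.
- readout.get_state(): the state, without advancing time (a new reading comes with each control period).
- read_camera(name): name is "side" or "top"; returns a dict with "img" (420x560x3 uint8, red, green, blue), "K" (3x3 intrinsics, pixels), "rvec" (rotation vector, rad) and "tvec" (3), from world to camera coordinates, as OpenCV has them. Camera axes: x right, y down, z forward; pixel columns grow to the right and rows downward; lengths in mm; the calibration is good to about 2 mm. A picture is of the moment at which its call begins. There is no depth.
- ctrl.hand_in(): hands the job in, once; it reports no verdict.
The state is a dict: "time_s": time; "joint_positions": joint angles; "dq": joint speeds; "joint_efforts": joint torques, N m; "tool_pos": TCP position; "orientation": TCP orientation; "ft_force": force on the tool from outside, world axes, zero at the start; "moment": the same for the moment, N m; "width": finger opening in mm.
Only numpy, scipy, OpenCV 4.12 (cv2) and the standard library are available. Lean on these libraries where they do the work, as an engineer would, in place of code of your own. Each camera call takes 0.05 s, during which the arm holds its last target. There are 200 camera calls.

## Working session

There is one attempt and no reset: what is moved stays moved. The work goes in short steps, Python scripts to look and compute and a tool call to move; the robot and the scene stay as the last step left them, time stands still between calls to the robot, and variables do not carry over. Pictures are saved under pics/ and viewed, about 8 in all and at most 12, crops included, and the job is handed in when it is done.

Besides the shell and the picture viewer there is one more tool, called after "Request:" in YAML: its name, and indented under it one key for each argument. move_arm: Moves the arm, as the interface text tells. Its arguments: {"type":"object","properties":{"moves":{"type":"array"},"gripper":{"type":"number"},"squeeze":{"type":"number"}},"required":["moves"]}

```bash
mkdir -p pics; ls
python3 - <<'E'
from station import readout, read_camera
import cv2,numpy as np
s=readout.get_state(); print(s)
ims=[]
for n in("side","top"):
    c=read_camera(n); cv2.imwrite(f"pics/{n}0.png",c["img"][:,:,::-1]); print(n,c["K"].tolist(),c["rvec"],c["tvec"])
E
```

```text
pics
{'time_s': 0.0, 'joint_positions': array([ 1.09830757e+00,  3.09003160e-01,  1.63522297e+00, -3.09415329e-05,
        1.19968688e+00, -6.97051281e-02]), 'dq': array([-0.00020971,  0.00109924,  0.00071262,  0.00292883, -0.00154956,
        0.00143053]), 'joint_efforts': array([ 3.44700557e-04, -4.15244114e+01, -2.76668608e+01, -2.55244129e-05,
        1.03629014e-02, -8.98882206e-06]), 'tool_pos': array([244.64258682, 574.22069038, 230.03087395]), 'orientation': array([-3.13927592e+00, -1.32870701e-04,  2.73882013e+00]), 'ft_force': array([ 0.17429043,  0.4107662 , -0.19581211]), 'moment': array([-0.01826875,  0.04744418, -0.06161282]), 'width': 85.19754403377317}
side [[435.325898906169, 0.0, 273.347929643718], [0.0, 435.325898906169, 207.38221361642027], [0.0, 0.0, 1.0]] [ 2.24817021 -0.11934387  0.03773331] [-520.80010919  135.52446429 1269.90176101]
top [[398.9714406464118, 0.0, 284.9710949267659], [0.0, 398.9714406464118, 208.8721261585264], [0.0, 0.0, 1.0]] [ 2.18005655 -2.22784518  0.0398938 ] [   8.75708065  527.88880279 1147.14638654]
```

View pics/side0.png

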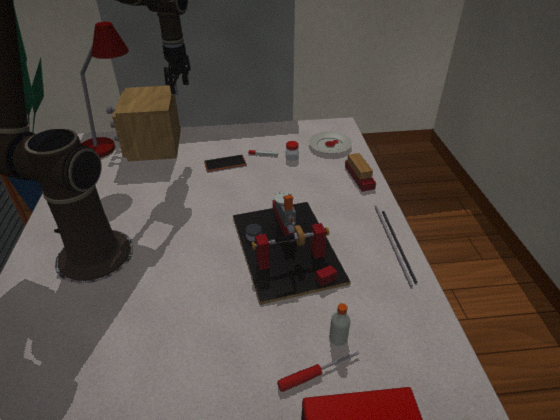

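View pics/top0.png

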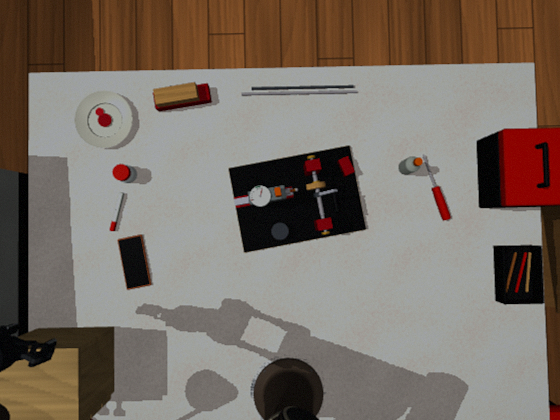

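Side view: rig centred near (290,245). Top view: board corners near (230,168), (350,147), (367,229), (244,251), with the posts at (312,163) and (323,226) and the fin at about (280,190).

```bash
cat > h.py <<'E'
import cv2,numpy as np
from station import readout, read_camera
def ray(c,uv):
    R=cv2.Rodrigues(np.array(c["rvec"],float))[0]; t=np.array(c["tvec"],float).ravel()
    d=R.T@np.linalg.inv(c["K"])@[uv[0],uv[1],1]; return -R.T@t,d
def onplane(c,uv,z):
    o,d=ray(c,uv); return o+d*(z-o[2])/d[2]
def proj(c,P):
    return cv2.projectPoints(np.array(P,float).reshape(-1,1,3),np.array(c["rvec"],float),np.array(c["tvec"],float),np.array(c["K"]),None)[0].reshape(-1,2)
def tri(c1,u1,c2,u2):
    o1,d1=ray(c1,u1);o2,d2=ray(c2,u2)
    A=np.stack([d1,-d2],1);k=np.linalg.lstsq(A,o2-o1,rcond=None)[0]
    a=o1+d1*k[0];b=o2+d2*k[1];return (a+b)/2,np.linalg.norm(a-b)
def blobs(c,kind,box,amin=6):
    x0,y0,x1,y1=box; h=cv2.cvtColor(c["img"],cv2.COLOR_RGB2HSV)[y0:y1,x0:x1].astype(int)
    H,S,V=h[...,0],h[...,1],h[...,2]
    if kind=="red": m=((H<5)|(H>172))&(S>130)&(V>60)
    if kind=="orange": m=(H>=6)&(H<=14)&(S>165)&(V>90)
    n,l,st,ce=cv2.connectedComponentsWithStats(m.astype(np.uint8))
    return [(st[i,4],ce[i]+[x0,y0],st[i,:4]+[x0,y0,0,0]) for i in range(1,n) if st[i,4]>=amin]
E
python3 - <<'E'
from h import *
s=read_camera("side");t=read_camera("top")
for n,c,b in(("side",s,(225,180,355,305)),("top",t,(222,140,375,258))):
    for k in("red","orange"):
        for x in blobs(c,k,b): print(n,k,x)
    x0,y0,x1,y1=b
    cv2.imwrite(f"pics/{n}1.png",cv2.resize(c["img"][y0:y1,x0:x1,::-1],None,fx=5,fy=5,interpolation=cv2.INTER_CUBIC))
g=cv2.cvtColor(t["img"],cv2.COLOR_RGB2GRAY)
m=np.zeros_like(g);m[140:258,222:375]=(g[140:258,222:375]<75)
m=cv2.morphologyEx(m,cv2.MORPH_CLOSE,np.ones((15,15)))
cs=max(cv2.findContours(m,0,1)[0],key=cv2.contourArea)
q=cv2.boxPoints(cv2.minAreaRect(cs));print(q.tolist())
P=np.array([onplane(t,u,12) for u in q]);print(P.round(1),np.linalg.norm(P-np.roll(P,1,0),axis=1))
E
```

```text
side red (np.int32(10), array([273.8, 202.5]), array([273, 200,   3,   6]))
side red (np.int32(102), array([318.30392157, 228.18627451]), array([312, 223,  14,  11]))
side red (np.int32(114), array([261.40350877, 239.14912281]), array([255, 234,  14,  12]))
side red (np.int32(158), array([325.80379747, 271.5443038 ]), array([316, 265,  21,  14]))
side orange (np.int32(23), array([288.        , 196.69565217]), array([285, 195,   7,   4]))
top red (np.int32(195), array([345.94358974, 165.28717949]), array([338, 156,  17,  20]))
top red (np.int32(175), array([312.64571429, 164.70285714]), array([305, 158,  17,  14]))
top red (np.int32(22), array([240.77272727, 196.18181818]), array([234, 195,  14,   4]))
top red (np.int32(10), array([289.3, 196. ]), array([286, 195,   7,   3]))
top red (np.int32(31), array([242.29032258, 205.35483871]), array([236, 204,  14,   4]))
top red (np.int32(179), array([324.06703911, 223.65363128]), array([316, 217,  17,  14]))
top orange (np.int32(51), array([277.43137255, 191.09803922]), array([274, 187,   7,   9]))
[[228.06346130371094, 168.0831756591797], [349.7439880371094, 144.9059295654297], [365.7352294921875, 228.85997009277344], [244.05471801757812, 252.03721618652344]]
[[ 649.9  159.9   12. ]
 [ 709.9 -195.1   12. ]
 [ 465.1 -234.6   12. ]
 [ 406.   117.9   12. ]] [247.43022005 359.97741583 247.98332709 357.31752374]
```

View pics/side1.png

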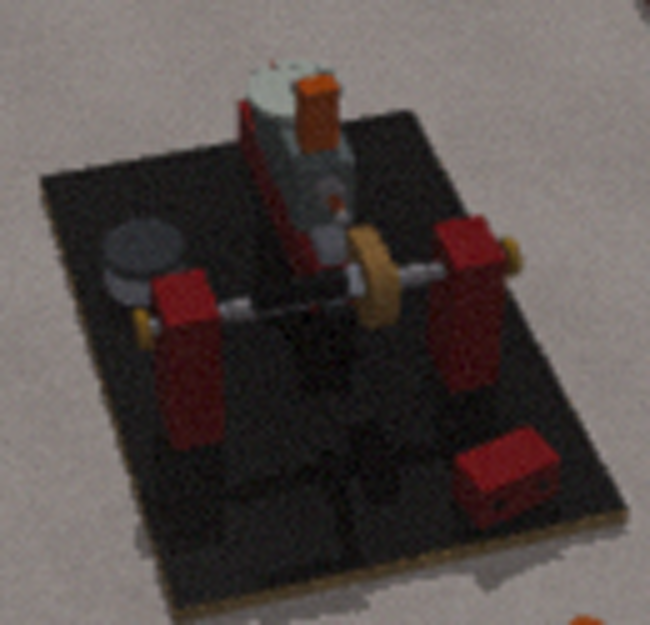

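View pics/top1.png

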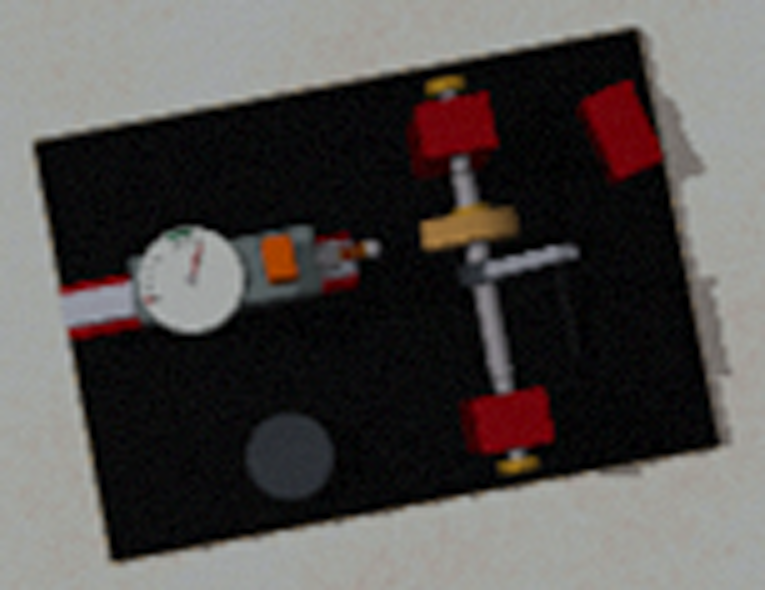

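Both views show the fin at the front of the block, with the white dial behind it. The crank arm leans back, away from the gauge. I'll work out the rig frame from the post tops and the fin.

Run:
```python
from h import *
s=read_camera("side");t=read_camera("top")
f=lambda x,y,b,k=5:((x+.5)/k-.5+b[0],(y+.5)/k-.5+b[1])
T=(222,140);S=(225,180)
r=lambda v:np.round(v,1)
print("post+",r(onplane(t,f(457,122,T),108)),r(onplane(s,f(467,240,S),108)))
print("post-",r(onplane(t,f(512,417,T),108)),r(onplane(s,f(184,295,S),108)))
print("nuts",r(onplane(t,f(445,85,T),90)),r(onplane(t,f(517,464,T),90)))
print("nuts side",r(onplane(s,f(513,255,S),90)),r(onplane(s,f(144,328,S),90)))
print("fin top",r(onplane(t,f(280,257,T),150)),r(onplane(s,f(318,84,S),150)))
print("tip",r(onplane(t,f(372,247,T),90)))
print("dial z",tri(t,f(190,280,T),s,f(287,88,S)))
print("crank end",r(onplane(t,f(570,252,T),125)))
```

```text
post+ [642.3 -79.7 108. ] [638.9 -80.3 108. ]
post- [ 484.8 -105.1  108. ] [ 482.5 -106.3  108. ]
nuts [665.3 -75.1  90. ] [ 459.4 -108.9   90. ]
nuts side [666.4 -75.6  90. ] [ 460.3 -110.2   90. ]
fin top [569.   15.3 150. ] [568.8  13.1 150. ]
tip [578.2 -33.5  90. ]
dial z (array([559.09480715,  64.03703427, 109.22463167]), np.float64(3.9799504405362445))
crank end [ 570.3 -135.9  125. ]
```

Request:
move_arm:
  moves:
    - [[-0.026,-0.0194,0],[0,0,0]]
    - [[-0.052,-0.0388,0],[0,0,0]]
    - [[-0.078,-0.0581,0],[0,0,0]]
    - [[-0.104,-0.0775,0],[0,0,0]]
    - [[-0.13,-0.0969,0],[0,0,0]]
  gripper: 0.6
  squeeze: 30

```text
time_s: 0.72
tool_pos: [327.0, 433.6, 231.2]
orientation: [3.142, 0.0, 2.739]
ft_force: [0.8, 0.2, -0.1]
width: 51.1
```

Request:
move_arm:
  moves:
    - [[-0.026,-0.0194,0],[0,0,0]]
    - [[-0.052,-0.0388,0],[0,0,0]]
    - [[-0.078,-0.0581,0],[0,0,0]]
    - [[-0.104,-0.0775,0],[0,0,0]]
    - [[-0.13,-0.0969,0],[0,0,0]]

```text
time_s: 1.13
tool_pos: [408.8, 293.3, 231.5]
orientation: [3.141, 0.0, 2.739]
ft_force: [-0.0, 0.1, 0.3]
width: 51.2
```

Request:
move_arm:
  moves:
    - [[-0.026,-0.0194,0],[0,0,0]]
    - [[-0.052,-0.0388,0],[0,0,0]]
    - [[-0.078,-0.0581,0],[0,0,0]]
    - [[-0.104,-0.0775,0],[0,0,0]]
    - [[-0.13,-0.0969,0],[0,0,0]]

```text
time_s: 1.55
tool_pos: [490.4, 153.2, 231.5]
orientation: [3.141, 0.0, 2.739]
ft_force: [-0.1, 1.3, -0.3]
width: 51.4
```

Request:
move_arm:
  moves:
    - [[-0.026,-0.0194,0],[0,0,0]]
    - [[-0.052,-0.0388,0],[0,0,0]]
    - [[-0.078,-0.0581,0],[0,0,0]]
    - [[-0.104,-0.0775,0],[0,0,0]]
    - [[-0.13,-0.0969,0],[0,0,0]]

```text
time_s: 1.97
tool_pos: [572.0, 13.0, 231.3]
orientation: [3.141, 0.0, 2.739]
ft_force: [-0.7, 0.5, 1.3]
width: 51.3
```

Request:
move_arm:
  moves:
    - [[0,0,0],[0,0,6]]
    - [[0,0,0],[0,0,12]]
    - [[0,0,0],[0,0,18]]
    - [[0,0,0],[0,0,24]]
    - [[0,0,0],[0,0,29]]

```text
time_s: 2.38
tool_pos: [571.4, 14.3, 231.2]
orientation: [-3.141, -0.0, 2.227]
ft_force: [-0.9, -0.8, 0.5]
width: 51.4
```

Request:
move_arm:
  moves:
    - [[0,0,0],[0,0,6]]
    - [[0,0,0],[0,0,12]]
    - [[0,0,0],[0,0,18]]
    - [[0,0,0],[0,0,24]]
    - [[0,0,0],[0,0,28.6]]

```text
time_s: 2.8
tool_pos: [571.4, 14.6, 231.2]
orientation: [-3.142, -0.0, 1.729]
ft_force: [-0.5, -0.5, -0.3]
width: 51.1
```

Request:
move_arm:
  moves:
    - [[0,-0.001,0.03],[0,0,0]]
    - [[0,-0.001,0.06],[0,0,0]]
    - [[0,-0.001,0.085],[0,0,0]]
    - [[0,-0.001,0.105],[0,0,0]]
    - [[0,-0.001,0.118],[0,0,0]]

```text
time_s: 3.22
tool_pos: [568.7, 14.5, 110.6]
orientation: [-3.138, -0.001, 1.734]
ft_force: [-0.5, 0.7, -0.1]
width: 51.2
```

Run:
```python
from h import *
a=[]
for n,b in(("side",(225,160,355,290)),("top",(222,140,375,258))):
    c=read_camera(n);x0,y0,x1,y1=b
    a.append(cv2.resize(c["img"][y0:y1,x0:x1,::-1],(400,400 if n=="side" else 308),interpolation=cv2.INTER_CUBIC))
a[1]=cv2.copyMakeBorder(a[1],0,92,0,0,0)
cv2.imwrite("pics/g1.png",np.hstack(a));print(readout.get_state()["ft_force"])
```

```text
[-0.52680863  0.94742009  0.19993361]
```

View pics/g1.png

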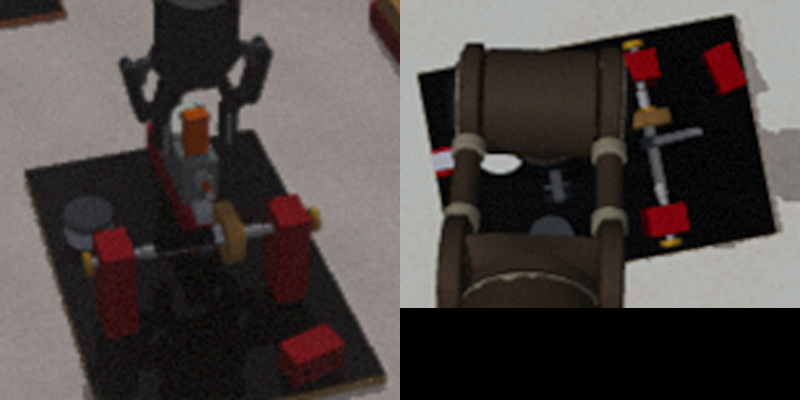

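Picture 5: the fin stands between the two fingers, and the arm hides the dial from the top camera. I'll close on it.

Request:
move_arm:
  moves:
    - [[0,0,0],[0,0,0]]
    - [[0,0,0],[0,0,0]]
    - [[0,0,0],[0,0,0]]
    - [[0,0,0],[0,0,0]]
    - [[0,0,0],[0,0,0]]
  gripper: 0.1
  squeeze: 28

```text
time_s: 3.73
tool_pos: [570.1, 14.1, 115.1]
orientation: [-3.141, 0.001, 1.734]
ft_force: [-4.5, -0.7, 5.3]
width: 21.7
```

Request:
move_arm:
  moves:
    - [[0,0,0],[0,0,0]]
    - [[0,0,0],[0,0,0]]
    - [[0,0,0],[0,0,0]]
    - [[0,0,0],[0,0,0]]
    - [[0,0,0],[0,0,0]]

```text
time_s: 4.15
tool_pos: [570.1, 14.0, 115.0]
orientation: [-3.141, 0.001, 1.734]
ft_force: [-4.7, -0.6, 4.7]
width: 21.7
```

Request:
move_arm:
  moves:
    - [[-0.004,0,0],[0,0,0]]
    - [[-0.008,0,0],[0,0,0]]
    - [[-0.012,0,0],[0,0,0]]
    - [[-0.016,0,0],[0,0,0]]
    - [[-0.02,0,0],[0,0,0]]

```text
time_s: 4.57
tool_pos: [572.9, -2.9, 115.0]
orientation: [-3.14, -0.004, 1.733]
ft_force: [-5.6, 8.1, 6.4]
width: 21.5
```

Request:
move_arm:
  moves:
    - [[0,0,0],[0,0,0]]
    - [[0,0,0],[0,0,0]]
    - [[0,0,0],[0,0,0]]
    - [[0,0,0],[0,0,0]]
    - [[0,0,0],[0,0,0]]

```text
time_s: 4.98
tool_pos: [573.1, -3.7, 115.0]
orientation: [-3.141, -0.003, 1.734]
ft_force: [-5.5, 4.0, 5.8]
width: 21.6
```

Run:
```python
from h import *
a=[]
for n,b in(("side",(265,190,325,250)),("top",(270,160,330,220))):
    c=read_camera(n);x0,y0,x1,y1=b
    a.append(cv2.resize(c["img"][y0:y1,x0:x1,::-1],(400,400),interpolation=cv2.INTER_CUBIC))
cv2.imwrite("pics/g2.png",np.hstack(a));print(readout.get_state()["ft_force"])
```

```text
[-5.51290041  5.10462421  5.84794543]
```

View pics/g2.png

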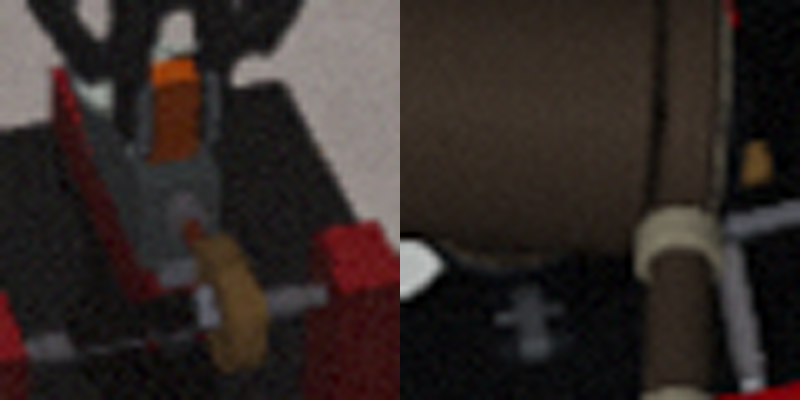

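Picture 6: the plunger tip is near the cam. I'll check the cam's y extents from the initial top picture (edges at crop x 420 and 520, y about 232).

Run:
```python
from h import *
t=read_camera("top"); im=cv2.imread("pics/top0.png")
o=np.array([586.8,-88.8]);y=np.array([-.162,.987]);x=np.array([.987,.162])
h=cv2.cvtColor(im,cv2.COLOR_BGR2HSV).astype(int)
print("shaft px",proj(t,[586.8,-88.8,90]))
m=(h[...,0]>=12)&(h[...,0]<=22)&(h[...,1]>90)&(h[...,2]>70)
n,l,st,ce=cv2.connectedComponentsWithStats(m[170:200,300:330].astype(np.uint8));print(st[1:].tolist(),ce[1:]+[300,170])
for u in((305.5,188),(325.5,184)):
  for z in(90,105):
    p=onplane(t,u,z)[:2]-o;print(u,z,(p@x).round(1),(p@y).round(1))
C=ray(t,(0,0))[0];print("cam",C, (C[:2]-o)@y)
# nose direction candidates: extents along y as seen from camera, support of circle r24 + tip 33(r~8 nose)
cy=(C[:2]-o)@y;cz=C[2]-90
import math
for a in np.arange(-0.4,1.8,0.2): # a = nose angle above plunger direction (up)
  th=np.linspace(0,2*np.pi,400);P=np.r_[np.c_[24*np.cos(th),24*np.sin(th)],np.c_[27*np.cos(a)+6*np.cos(th),27*np.sin(a)+6*np.sin(th)]]
  e=cy+(P[:,0]-cy)*cz/(cz-P[:,1]);print(round(a,1),e.min().round(1),e.max().round(1))
```

```text
shaft px [[316.37655367 185.36831615]]
[[6, 11, 19, 9, 118]] [[314.66101695 184.86440678]]
(305.5, 188) 90 -1.6 30.2
(305.5, 188) 105 -2.8 31.2
(325.5, 184) 90 -0.9 -24.9
(325.5, 184) 105 -2.0 -23.2
cam [ 487.17806937   -1.18746902 1165.05116856] 102.6123208366979
-0.4 -24.2 31.6
-0.2 -24.2 32.8
0.0 -24.2 33.0
0.2 -24.2 32.1
0.4 -24.2 30.2
0.6 -24.2 27.2
0.8 -24.2 24.1
1.0 -24.2 24.1
1.2 -24.2 24.1
1.4 -24.2 24.1
1.6 -24.2 24.1
```

Request:
move_arm:
  moves:
    - [[-0.003,0,0],[0,0,0]]
    - [[-0.006,0,0],[0,0,0]]
    - [[-0.009,0,0],[0,0,0]]
    - [[-0.011,0,0],[0,0,0]]
    - [[-0.011,0,0],[0,0,0]]

```text
time_s: 5.55
tool_pos: [574.7, -13.7, 115.0]
orientation: [-3.141, -0.004, 1.733]
ft_force: [-5.2, 6.5, 6.6]
width: 21.6
```

Request:
move_arm:
  moves:
    - [[0,0,0],[0,0,0]]
    - [[0,0,0],[0,0,0]]
    - [[0,0,0],[0,0,0]]
    - [[0,0,0],[0,0,0]]
    - [[0,0,0],[0,0,0]]

```text
time_s: 5.97
tool_pos: [574.7, -13.7, 115.0]
orientation: [-3.141, -0.004, 1.733]
ft_force: [-5.5, 6.9, 6.2]
width: 21.7
```

Request:
move_arm:
  moves:
    - [[0,0,0],[0,0,0]]
    - [[0,0,0],[0,0,0]]
    - [[0,0,0],[0,0,0]]
    - [[0,0,0],[0,0,0]]
    - [[0,0,0],[0,0,0]]
  gripper: 0.6

```text
time_s: 6.38
tool_pos: [576.0, -16.5, 113.6]
orientation: [3.141, 0.0, 1.733]
ft_force: [1.0, 0.6, -0.3]
width: 51.4
```

Request:
move_arm:
  moves:
    - [[0,0,-0.02],[0,0,0]]
    - [[0,0,-0.05],[0,0,0]]
    - [[0,0,-0.08],[0,0,0]]
    - [[0,0,-0.105],[0,0,0]]
    - [[0,0,-0.115],[0,0,0]]

```text
time_s: 6.8
tool_pos: [578.2, -16.7, 232.8]
orientation: [3.134, 0.002, 1.733]
ft_force: [1.1, -0.2, 1.1]
width: 51.4
```

Request:
move_arm:
  moves:
    - [[0.035,0,0],[0,0,0]]
    - [[0.07,0,0],[0,0,0]]
    - [[0.105,0,0],[0,0,0]]
    - [[0.14,0,0],[0,0,0]]
    - [[0.175,0,0],[0,0,0]]

```text
time_s: 7.22
tool_pos: [546.3, 157.6, 227.3]
orientation: [-3.14, 0.0, 1.733]
ft_force: [1.1, 0.0, 0.4]
width: 51.2
```

Run:
```python
from h import *
b=(245,165,335,225);x0,y0,x1,y1=b
I=np.mean([read_camera("top")["img"].astype(float) for _ in range(4)],0).astype(np.uint8)
cv2.imwrite("pics/d1.png",cv2.resize(I[y0:y1,x0:x1,::-1],(800,533),interpolation=cv2.INTER_CUBIC))
```

```text
(no output)
```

View pics/d1.png

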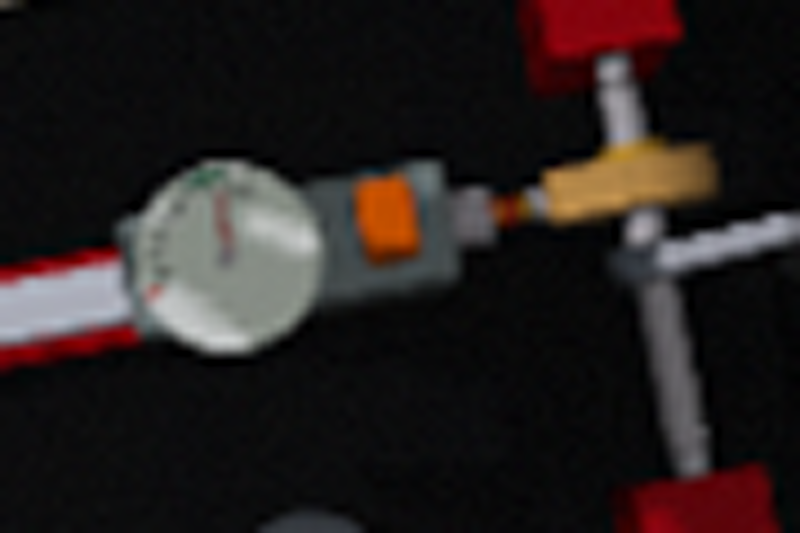

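Picture 7: the dial is centred at (228,258) and its pointer ends at (220,195), about 21° anticlockwise of the start, so the plunger is in by about 2.8 mm. The gauge is at about 28 mm, which would leave less than 5 mm at the top. I'll slide it about 2 mm further.

Request:
move_arm:
  moves:
    - [[-0.035,0,0],[0,0,0]]
    - [[-0.07,0,0],[0,0,0]]
    - [[-0.105,0,0],[0,0,0]]
    - [[-0.14,0,0],[0,0,0]]
    - [[-0.175,0,0],[0,0,0]]

```text
time_s: 7.83
tool_pos: [575.2, -19.4, 227.7]
orientation: [-3.141, 0.0, 1.732]
ft_force: [0.9, 0.8, -0.5]
width: 51.2
```

Request:
move_arm:
  moves:
    - [[0,0,0.0],[0,0,0]]
    - [[0,0,0.035],[0,0,0]]
    - [[0,0,0.07],[0,0,0]]
    - [[0,0,0.1],[0,0,0]]
    - [[0,0,0.115],[0,0,0]]

```text
time_s: 8.25
tool_pos: [571.9, -17.5, 108.5]
orientation: [-3.134, -0.002, 1.731]
ft_force: [-0.9, 0.9, 1.1]
width: 51.2
```

Request:
move_arm:
  moves:
    - [[0,0,0],[0,0,0]]
    - [[0,0,0],[0,0,0]]
    - [[0,0,0],[0,0,0]]
    - [[0,0,0],[0,0,0]]
    - [[0,0,0],[0,0,0]]
  gripper: 0.1

```text
time_s: 8.67
tool_pos: [575.3, -17.1, 113.5]
orientation: [-3.142, 0.001, 1.734]
ft_force: [-0.3, -3.9, -7.9]
width: 21.8
```

Request:
move_arm:
  moves:
    - [[0,0,0],[0,0,0]]
    - [[0,0,0],[0,0,0]]
    - [[0,0,0],[0,0,0]]
    - [[0,0,0],[0,0,0]]
    - [[0,0,0],[0,0,0]]

```text
time_s: 9.08
tool_pos: [575.3, -17.1, 113.5]
orientation: [-3.141, 0.002, 1.734]
ft_force: [-1.8, -4.7, -7.0]
width: 21.7
```

Request:
move_arm:
  moves:
    - [[-0.001,0,0],[0,0,0]]
    - [[-0.002,0,0],[0,0,0]]
    - [[-0.003,0,0],[0,0,0]]
    - [[-0.004,0,0],[0,0,0]]
    - [[-0.004,0,0],[0,0,0]]

```text
time_s: 9.5
tool_pos: [575.3, -17.1, 113.4]
orientation: [-3.141, -0.005, 1.732]
ft_force: [-4.0, 7.3, -3.5]
width: 21.7
```

Request:
move_arm:
  moves:
    - [[-0.001,0,0],[0,0,0]]
    - [[-0.002,0,0],[0,0,0]]
    - [[-0.003,0,0],[0,0,0]]
    - [[-0.003,0,0],[0,0,0]]
    - [[-0.003,0,0],[0,0,0]]

```text
time_s: 9.92
tool_pos: [575.7, -19.3, 113.4]
orientation: [-3.14, -0.006, 1.733]
ft_force: [-4.2, 9.1, -2.8]
width: 21.9
```

Request:
move_arm:
  moves:
    - [[0,0,0],[0,0,0]]
    - [[0,0,0],[0,0,0]]
    - [[0,0,0],[0,0,0]]
    - [[0,0,0],[0,0,0]]
    - [[0,0,0],[0,0,0]]
  gripper: 0.6

```text
time_s: 10.33
tool_pos: [577.7, -23.4, 114.2]
orientation: [3.139, 0.001, 1.733]
ft_force: [0.7, -0.5, 0.1]
width: 50.8
```

Request:
move_arm:
  moves:
    - [[0,0,-0.02],[0,0,0]]
    - [[0,0,-0.05],[0,0,0]]
    - [[0,0,-0.08],[0,0,0]]
    - [[0,0,-0.105],[0,0,0]]
    - [[0,0,-0.115],[0,0,0]]

```text
time_s: 10.75
tool_pos: [579.5, -23.7, 233.2]
orientation: [3.134, 0.002, 1.733]
ft_force: [0.2, -0.1, 0.1]
width: 51.3
```

Request:
move_arm:
  moves:
    - [[0.035,0,0],[0,0,0]]
    - [[0.07,0,0],[0,0,0]]
    - [[0.105,0,0],[0,0,0]]
    - [[0.14,0,0],[0,0,0]]
    - [[0.175,0,0],[0,0,0]]

```text
time_s: 11.17
tool_pos: [547.6, 150.7, 227.5]
orientation: [-3.141, 0.0, 1.733]
ft_force: [0.0, 0.2, 0.3]
width: 51.4
```

Run:
```python
from h import *
b=(245,165,365,225);x0,y0,x1,y1=b
t=read_camera("top")
I=np.mean([read_camera("top")["img"].astype(float) for _ in range(6)],0)
J=(255*(I[y0:y1,x0:x1,::-1]/255)**0.5).astype(np.uint8)
cv2.imwrite("pics/d2.png",cv2.resize(J,(800,400),interpolation=cv2.INTER_CUBIC))
o=np.array([586.8,-88.8])
for q in(-1,-.9,-.8,-.7,-.6):
  P=[]
  for x in(-28,-78):
    yy=55*np.sin(q);P.append([o[0]+x*.987-yy*.162,o[1]+x*.162+yy*.987,97+55*np.cos(q)])
  print(q,((proj(t,P)-[245,165]+.5)*800/120-.5).round(0).tolist())
```

```text
-1 [[616.0, 178.0], [640.0, 304.0]]
-0.9 [[609.0, 179.0], [633.0, 305.0]]
-0.8 [[601.0, 180.0], [626.0, 306.0]]
-0.7 [[592.0, 181.0], [617.0, 308.0]]
-0.6 [[582.0, 182.0], [607.0, 310.0]]
```

View pics/d2.png

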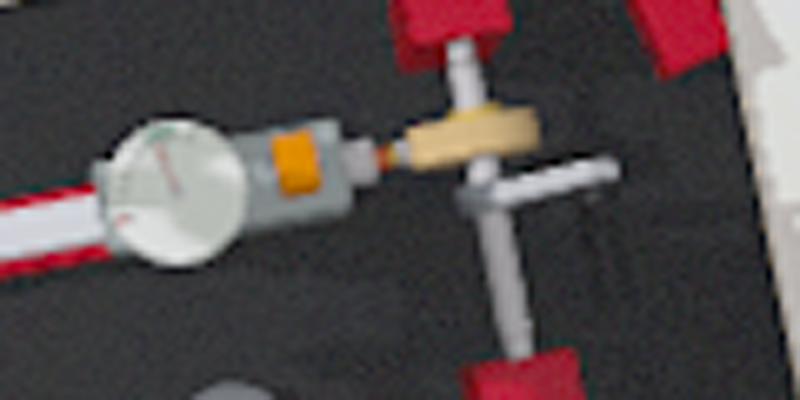

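Picture 8: the dial pointer runs (180,193)→(160,147), so about 5 mm pressed and still in the green band. The crank arm ends at (605,172), giving q ≈ -0.87. Next I go to the handle.

Request:
move_arm:
  moves:
    - [[-0.0285,-0.0053,0],[0,0,0]]
    - [[-0.057,-0.0106,0],[0,0,0]]
    - [[-0.0855,-0.0158,0],[0,0,0]]
    - [[-0.114,-0.0211,0],[0,0,0]]
    - [[-0.1424,-0.0264,0],[0,0,0]]

```text
time_s: 11.93
tool_pos: [545.1, 2.0, 228.2]
orientation: [3.142, 0.0, 1.731]
ft_force: [-0.3, -0.6, -0.5]
width: 51.4
```

Request:
move_arm:
  moves:
    - [[-0.0285,-0.0053,0],[0,0,0]]
    - [[-0.057,-0.0106,0],[0,0,0]]
    - [[-0.0855,-0.0158,0],[0,0,0]]
    - [[-0.114,-0.0211,0],[0,0,0]]
    - [[-0.1424,-0.0264,0],[0,0,0]]

```text
time_s: 12.35
tool_pos: [541.6, -143.1, 228.2]
orientation: [3.142, 0.0, 1.731]
ft_force: [-0.3, 1.2, 0.6]
width: 51.3
```

Request:
move_arm:
  moves:
    - [[0,0,0],[0,0,-6]]
    - [[0,0,0],[0,0,-12]]
    - [[0,0,0],[0,0,-18]]
    - [[0,0,0],[0,0,-24]]
    - [[0,0,0],[0,0,-30]]

```text
time_s: 12.77
tool_pos: [541.8, -141.8, 228.1]
orientation: [-3.141, -0.0, 2.259]
ft_force: [0.3, -0.4, 0.8]
width: 51.2
```

Request:
move_arm:
  moves:
    - [[0,0,0],[0,0,-6]]
    - [[0,0,0],[0,0,-12]]
    - [[0,0,0],[0,0,-18]]
    - [[0,0,0],[0,0,-24]]
    - [[0,0,0],[0,0,-30]]

```text
time_s: 13.18
tool_pos: [541.8, -141.6, 228.1]
orientation: [-3.141, -0.0, 2.783]
ft_force: [0.0, -0.1, 0.4]
width: 51.0
```

Request:
move_arm:
  moves:
    - [[0,0,0],[0,0,-6]]
    - [[0,0,0],[0,0,-12]]
    - [[0,0,0],[0,0,-18]]
    - [[0,0,0],[0,0,-24]]
    - [[0,0,0],[0,0,-30]]

```text
time_s: 13.6
tool_pos: [541.8, -141.6, 228.2]
orientation: [-3.141, -0.0, -2.976]
ft_force: [-0.1, 1.0, 0.8]
width: 51.2
```

Request:
move_arm:
  moves:
    - [[0,0,0],[0,0,0]]
    - [[0,0,0],[0,0,0]]
    - [[0,0,0],[0,0,0]]
    - [[0,0,0],[0,0,0]]
    - [[0,0,0],[0,0,0]]

```text
time_s: 14.02
tool_pos: [542.3, -140.3, 228.3]
orientation: [-3.142, 0.0, -2.98]
ft_force: [-0.9, -0.2, -0.0]
width: 51.3
```

Request:
move_arm:
  moves:
    - [[0,0.0015,0.03],[0,0,0]]
    - [[0,0.0015,0.06],[0,0,0]]
    - [[0,0.0015,0.09],[0,0,0]]
    - [[0,0.0015,0.11],[0,0,0]]
    - [[0,0.0015,0.121],[0,0,0]]

```text
time_s: 14.43
tool_pos: [539.8, -137.7, 104.1]
orientation: [3.139, -0.005, -2.979]
ft_force: [-0.8, 0.0, -0.7]
width: 50.8
```

Request:
move_arm:
  moves:
    - [[0,0,0],[0,0,0]]
    - [[0,0,0],[0,0,0]]
    - [[0,0,0],[0,0,0]]
    - [[0,0,0],[0,0,0]]
    - [[0,0,0],[0,0,0]]

```text
time_s: 14.85
tool_pos: [543.5, -139.0, 109.1]
orientation: [-3.14, 0.003, -2.979]
ft_force: [-0.7, 0.2, -0.3]
width: 51.3
```

```bash
cat >> h.py <<'E'
def dial(n=6):
    "pointer angle (rad, anticlockwise +) in top view and pressed mm"
    I=np.mean([read_camera("top")["img"].astype(float) for _ in range(n)],0)
    h=cv2.cvtColor(I.astype(np.uint8),cv2.COLOR_RGB2GRAY)
    return I
E
python3 - <<'E'
from h import *
a=[]
I=dial(4)
for J,b in((read_camera("side")["img"],(250,195,330,275)),(I.astype(np.uint8),(245,160,345,260))):
    x0,y0,x1,y1=b;J=(255*(J[y0:y1,x0:x1,::-1]/255)**.6).astype(np.uint8)
    a.append(cv2.resize(J,(400,400),interpolation=cv2.INTER_CUBIC))
cv2.imwrite("pics/c1.png",np.hstack(a))
E
```

```text
(no output)
```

View pics/c1.png

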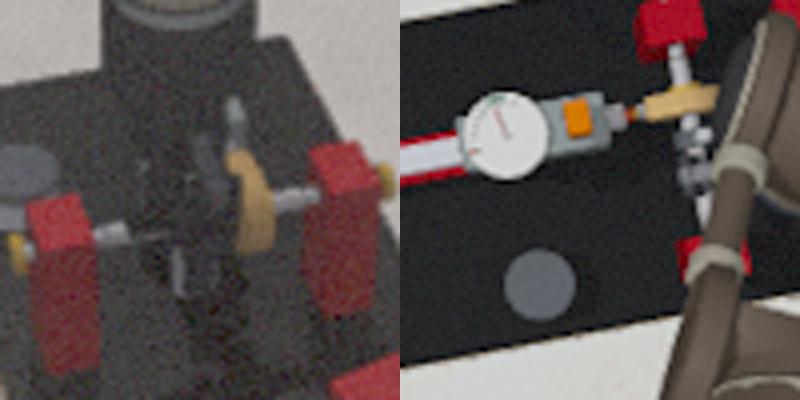

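Picture 9: the dial is clear of the arm, and the fingers straddle the handle area. I'll close gently; the width should stop at about 14.

Request:
move_arm:
  moves:
    - [[0,0,0.002],[0,0,0]]
    - [[0,0,0.002],[0,0,0]]
    - [[0,0,0.002],[0,0,0]]
    - [[0,0,0.002],[0,0,0]]
    - [[0,0,0.002],[0,0,0]]
  gripper: 0.05
  squeeze: 22

```text
time_s: 15.52
tool_pos: [540.8, -136.4, 104.0]
orientation: [3.137, -0.002, -2.98]
ft_force: [0.9, 5.5, -1.5]
width: 13.3
```

Request:
move_arm:
  moves:
    - [[0,0,0],[0,0,0]]
    - [[0,0,0],[0,0,0]]
    - [[0,0,0],[0,0,0]]
    - [[0,0,0],[0,0,0]]
    - [[0,0,0],[0,0,0]]

```text
time_s: 15.93
tool_pos: [540.8, -136.4, 104.0]
orientation: [3.137, -0.002, -2.979]
ft_force: [0.9, 5.8, -2.4]
width: 13.3
```

```bash
cat > d.py <<'E'
from h import *
def dial(n=6):
    I=np.mean([read_camera("top")["img"].astype(float) for _ in range(n)],0)
    x0,y0,x1,y1=252,172,290,210
    J=I[y0:y1,x0:x1];br=J.min(2)
    n_,l,st,ce=cv2.connectedComponentsWithStats(cv2.morphologyEx((br>95).astype(np.uint8),cv2.MORPH_CLOSE,np.ones((3,3))))
    # dial = roundest large bright blob
    m=cv2.convexHull(np.argwhere(l==1+np.argmax(st[1:,4]))[:,::-1].astype(np.int32))
    (cx,cy),r=cv2.minEnclosingCircle(m)
    Y,X=np.mgrid[:J.shape[0],:J.shape[1]];d=np.hypot(X-cx,Y-cy)
    red=np.clip(J[...,0]-J[...,1:].max(2)-12,0,None);w=red*(d<r*.75)
    vx,vy=(w*(X-cx)).sum()/w.sum(),(w*(Y-cy)).sum()/w.sum()
    return np.arctan2(-vx,-vy),(cx+x0,cy+y0,r),w.sum()
if __name__=="__main__": print(dial(),readout.get_state()["width"])
E
python3 d.py
python3 - <<'E'
import d,h,cv2
im=cv2.imread("pics/top0.png")[:,:,::-1]
d.read_camera=lambda n:{"img":im}
print("start",d.dial(1))
E
```

```text
(np.float64(1.6353094068033225), (269.4285717010498, 198.0, 17.684982299804688), np.float64(1124.5)) 13.065321085053982
start (np.float64(-0.2621849708336009), (259.611111164093, 195.5, 10.685558319091797), np.float64(127.0))
```

```bash
python3 - <<'E'
s=open("d.py").read()
a=s.index("    br=J") if "    br=J" in s else s.index(";br=J")
b=s.index("    Y,X=")
s=s[:a]+"\n    cx,cy,r=271.6-x0,193.6-y0,10.6\n"+s[b:]
open("d.py","w").write(s)
E
python3 d.py; python3 d.py
```

```text
(np.float64(0.3938715247304148), (271.6, 193.6, 10.6), np.float64(147.33333333333337)) 12.949144565165229
(np.float64(0.3977033394159272), (271.6, 193.6, 10.6), np.float64(144.83333333333331)) 12.924580451066223
```

Request:
move_arm:
  moves:
    - [[0,0.0024,-0.0023],[0,0,0]]
    - [[0,0.0049,-0.0044],[0,0,0]]
    - [[0,0.0075,-0.0064],[0,0,0]]
    - [[0,0.0102,-0.0083],[0,0,0]]
    - [[0,0.0131,-0.0099],[0,0,0]]

```text
time_s: 17.25
tool_pos: [539.0, -125.9, 114.6]
orientation: [-3.141, -0.002, -2.978]
ft_force: [0.3, -2.6, -9.4]
width: 13.2
```

```bash
python3 d.py
```

```text
(np.float64(0.7115308873366519), (271.6, 193.6, 10.6), np.float64(156.0)) 13.120407656954821
```

Request:
move_arm:
  moves:
    - [[0,0.001,-0.0002],[0,0,0]]
    - [[0,0.002,-0.0004],[0,0,0]]
    - [[0,0.003,-0.0006],[0,0,0]]
    - [[0,0.004,-0.0008],[0,0,0]]
    - [[0,0.005,-0.001],[0,0,0]]

```text
time_s: 17.97
tool_pos: [538.6, -122.9, 116.7]
orientation: [-3.138, -0.002, -2.978]
ft_force: [-4.5, -7.8, -3.3]
width: 13.0
```

```bash
python3 d.py
```

```text
(np.float64(0.8265440040174394), (271.6, 193.6, 10.6), np.float64(151.66666666666669)) 13.2732758645202
```

Request:
move_arm:
  moves:
    - [[0,0.001,-0.0003],[0,0,0]]
    - [[0,0.002,-0.0006],[0,0,0]]
    - [[0,0.003,-0.001],[0,0,0]]
    - [[0,0.004,-0.0014],[0,0,0]]
    - [[0,0.005,-0.0018],[0,0,0]]

```text
time_s: 18.68
tool_pos: [538.0, -118.9, 119.3]
orientation: [-3.136, -0.002, -2.978]
ft_force: [-5.6, -9.1, -2.2]
width: 13.3
```

```bash
python3 d.py
```

```text
(np.float64(1.0118878908307871), (271.6, 193.6, 10.6), np.float64(138.5)) 13.057832304345819
```

Request:
move_arm:
  moves:
    - [[0,0.002,-0.0008],[0,0,0]]
    - [[0,0.004,-0.0015],[0,0,0]]
    - [[0,0.006,-0.0021],[0,0,0]]
    - [[0,0.008,-0.0026],[0,0,0]]
    - [[0,0.01,-0.0031],[0,0,0]]

```text
time_s: 19.4
tool_pos: [536.5, -110.0, 123.5]
orientation: [-3.134, -0.002, -2.977]
ft_force: [-9.1, -11.1, 4.6]
width: 13.1
```

```bash
python3 d.py
```

```text
(np.float64(1.263918817501412), (271.6, 193.6, 10.6), np.float64(139.83333333333337)) 13.32517856769803
```

Request:
move_arm:
  moves:
    - [[0,0.001,-0.0002],[0,0,0]]
    - [[0,0.002,-0.0004],[0,0,0]]
    - [[0,0.003,-0.0006],[0,0,0]]
    - [[0,0.004,-0.0007],[0,0,0]]
    - [[0,0.005,-0.0008],[0,0,0]]

```text
time_s: 20.12
tool_pos: [536.0, -104.7, 124.8]
orientation: [-3.135, -0.001, -2.977]
ft_force: [-7.7, -10.5, 6.1]
width: 13.0
```

```bash
python3 d.py
```

```text
(np.float64(1.2509014439471584), (271.6, 193.6, 10.6), np.float64(127.99999999999999)) 13.224490067067546
```

Request:
move_arm:
  moves:
    - [[0,0.001,-0.0001],[0,0,0]]
    - [[0,0.002,-0.0002],[0,0,0]]
    - [[0,0.003,-0.0002],[0,0,0]]
    - [[0,0.004,-0.0003],[0,0,0]]
    - [[0,0.005,-0.0003],[0,0,0]]

```text
time_s: 20.83
tool_pos: [535.7, -99.3, 125.3]
orientation: [-3.135, -0.0, -2.977]
ft_force: [-5.4, -6.8, 1.4]
width: 13.0
```

```bash
python3 d.py
```

```text
(np.float64(1.1580331139982771), (271.6, 193.6, 10.6), np.float64(137.1666666666666)) 12.910899730758048
```

Request:
move_arm:
  moves:
    - [[0,-0.002,0.0001],[0,0,0]]
    - [[0,-0.004,0.0002],[0,0,0]]
    - [[0,-0.006,0.0003],[0,0,0]]
    - [[0,-0.008,0.0004],[0,0,0]]
    - [[0,-0.008,0.0004],[0,0,0]]

```text
time_s: 21.55
tool_pos: [536.3, -102.7, 124.6]
orientation: [3.138, -0.001, -2.98]
ft_force: [-7.9, 3.5, 8.0]
width: 13.1
```

```bash
python3 d.py
```

```text
(np.float64(1.2271956348906419), (271.6, 193.6, 10.6), np.float64(141.83333333333331)) 12.882256343428768
```

The peak lies at tool y ≈ -108. I'll go back about 5 mm.

Request:
move_arm:
  moves:
    - [[0,-0.001,0.0001],[0,0,0]]
    - [[0,-0.0025,0.0002],[0,0,0]]
    - [[0,-0.004,0.0004],[0,0,0]]
    - [[0,-0.005,0.0006],[0,0,0]]
    - [[0,-0.005,0.0006],[0,0,0]]

```text
time_s: 22.27
tool_pos: [537.1, -107.2, 123.5]
orientation: [3.138, -0.0, -2.98]
ft_force: [-6.8, 5.0, 5.6]
width: 13.1
```

```bash
python3 d.py
```

```text
(np.float64(1.268950847819615), (271.6, 193.6, 10.6), np.float64(151.16666666666669)) 12.98586139991647
```

Request:
move_arm:
  moves:
    - [[0,0.0005,-0.0005],[0,0,0]]
    - [[0,0.001,-0.001],[0,0,0]]
    - [[0,0.0013,-0.0013],[0,0,0]]
    - [[0,0.0013,-0.0013],[0,0,0]]
    - [[0,0.0013,-0.0013],[0,0,0]]

```text
time_s: 22.98
tool_pos: [537.1, -107.2, 123.7]
orientation: [3.141, 0.0, -2.979]
ft_force: [-5.5, 2.5, 3.5]
width: 13.2
```

Request:
move_arm:
  moves:
    - [[0,0,0],[0,0,0]]
    - [[0,0,0],[0,0,0]]
    - [[0,0,0],[0,0,0]]
    - [[0,0,0],[0,0,0]]
    - [[0,0,0],[0,0,0]]
  gripper: 0.5

```text
time_s: 23.4
tool_pos: [537.9, -107.8, 122.9]
orientation: [-3.141, 0.002, -2.979]
ft_force: [0.7, 0.3, 0.2]
width: 42.7
```

```bash
python3 d.py
```

```text
(np.float64(1.2700240161296814), (271.6, 193.6, 10.6), np.float64(150.33333333333331)) 42.576926374554226
```

The shaft held when I let go. Now lift clear straight up and check again.

Request:
move_arm:
  moves:
    - [[0,0,-0.01],[0,0,0]]
    - [[0,0,-0.03],[0,0,0]]
    - [[0,0,-0.055],[0,0,0]]
    - [[0,0,-0.08],[0,0,0]]
    - [[0,0,-0.1],[0,0,0]]

```text
time_s: 24.12
tool_pos: [537.6, -107.7, 225.1]
orientation: [-3.141, 0.002, -2.979]
ft_force: [0.4, -0.2, -0.3]
width: 42.7
```

Request:
move_arm:
  moves:
    - [[0.035,0,0],[0,0,0]]
    - [[0.07,0,0],[0,0,0]]
    - [[0.105,0,0],[0,0,0]]
    - [[0.14,0,0],[0,0,0]]
    - [[0.17,0,0],[0,0,0]]

```text
time_s: 24.53
tool_pos: [367.2, -135.0, 222.9]
orientation: [-3.141, -0.0, -2.978]
ft_force: [0.2, -0.9, 0.7]
width: 42.5
```

Run:
```python
from d import *
print(dial())
t=read_camera("top");I=np.mean([read_camera("top")["img"].astype(float) for _ in range(4)],0)
x0,y0,x1,y1=245,165,365,225
cv2.imwrite("pics/e1.png",cv2.resize((255*(I[y0:y1,x0:x1,::-1]/255)**.6).astype(np.uint8),(800,400),interpolation=cv2.INTER_CUBIC))
o=np.array([586.8,-88.8]);y=np.array([-.162,.987])
P=[[*(o+y*v),90] for v in(24,28,31.8,32.5)]
print(((proj(t,P)-[245,165]+.5)*800/120-.5).round(0).tolist())
```

```text
(np.float64(1.268148087381293), (271.6, 193.6, 10.6), np.float64(141.16666666666663))
[[420.0, 149.0], [411.0, 151.0], [402.0, 153.0], [400.0, 153.0]]
```

View pics/e1.png

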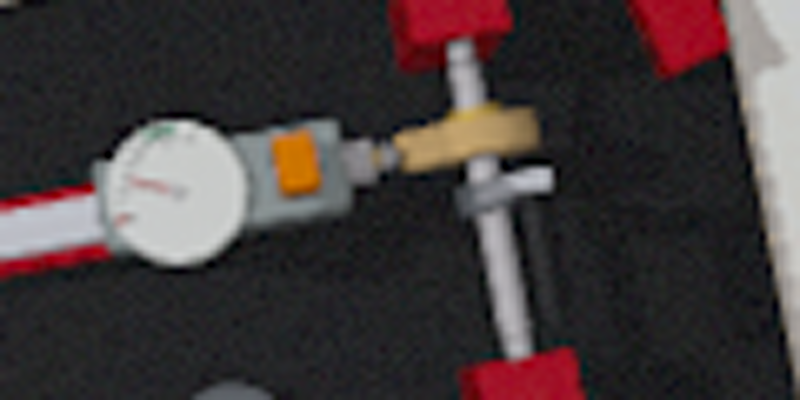

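Picture 10: the nose edge is at (396,150), at or past the 32.5 mm mark at (400,153). The dial pointer ends near (132,182), about 11.8 mm and well short of the red band.

```bash
python3 -c "
from station import ctrl; print(ctrl.hand_in())"
```

```text
the job is handed in; nothing more can be done
None
```

I've handed the job in at about 25 s of the 67 s allowed. The cam's nose holds the plunger at its farthest, and the gripper is clear of everything. The hand-in gave no verdict.

- **Gauge:** I slid it up by its fin in two goes. The dial read about 2.8 mm pressed after the first and about 5.0 mm after the second. That is within the 2 to 6.5 mm allowed but above your "about 4 mm". I went further because 2.8 mm looked like leaving less than 5 mm at the end.
- **Crank:** I turned it step by step, watching the dial: 5.0, 7.5, 8.4, 9.8, 11.7, 11.6, then 10.9 mm, which was past the top. I turned it back to the fitted peak at 11.8 mm and let go. The reading did not change on release or after the arm moved away.
- **Light hand:** Grip was 28 N on the fin and 22 N on the handle. Forces read at the wrist after each move stayed below about 16 N. The plunger stayed well short of its inner stop.

**Checks:** In the last top picture the cam's nose edge lies at or just past the 32.5 mm mark. That is only good to about 2 mm, so the dial peak is the better proof.

**Disagreement:** From the gauge's travel I expected only about 7 mm pressed at the top, but the dial showed 11.8 mm. I did not resolve this. The gauge's start position or the dial's zero was probably estimated a few mm off. The dial reading is well inside the 5 to 17 mm limits.

I did not measure the other objects again at the end, but no move went near them.

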